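Lock a tile in the painting jig with a quarter-turn strut stop

ROBOT

A 6-joint arm with a two-finger parallel gripper is mounted at the origin on the work surface. World frame = base frame: x ahead of the robot, y to its left, z up, the work surface at z = 0. Lengths are in mm, angles in degrees, forces in N, time in s.
With the tool pointing down it reaches from about 350 to 850 mm from the base axis. Payload 8.1 kg.
Tool frame: the origin (TCP) lies at the centre of the arm's flange, where the gripper is bolted on; the fingertips stand 173 mm ahead of it and the grasp point (between the pads) lies 155 mm ahead of it; z points along the fingers, y is the line along which they close (so a half turn about z gives the same grasp; the last joint's range is limited). The gripper opens to 85 mm and grips with 20 to 120 N. Pads are 22 mm wide; open, the fingers measure 114 mm over their backs; the gripper's body (76 mm by 85 mm) begins 54 mm behind the grasp point. The pads swing forward as they close: fully open they stand 13 mm farther back than shut.
Start: joints at [67.815, 7.471, 85.268, -0, 87.261, -4.893], TCP at [178.322, 572.894, 404.692] pointing down, gripper open.
Joint ranges: [-169.43, 169.43], [-51.17, 129.36], [1.28, 143.12], [-76.62, 256.62], [0, 156.53], [-152.29, 152.29]. Speed limits (degrees/s): [136.94, 136.94, 159.86, 180, 180, 180].

INTERFACE

Orientations are given as [roll, pitch, yaw] about the fixed x, y, z axes, in that order (R = Rz(yaw) Ry(pitch) Rx(roll)).
In Python, from bench import * gives the robot as it stands.
- The arm moves only by the shell command python3 -m jog 'ROWS' [FORCE]. ROWS is text: rows parted by semicolons, each of 7 numbers parted by spaces: the shift along the tool's x, y, z scaled (see below), then the turn, a rotation vector about the tool's x, y, z scaled (see below), then the closure, from -1 (fully open) to 1 (shut). In form: tx ty tz wx wy wz hand; .... A call has 1 to 5 rows; each row shifts and turns the commanded pose from where the row before left it, along the tool's axes as they then stand; what a row does not reach is not made up. The controller multiplies each number of a shift by 0.1 m and each number of a turn by 60 degrees. A row lasts 1/8 s, in which the tool goes at most 62.5 mm and 10.7 degrees, less where a joint would pass 70% of its speed; a pose out of reach is approached as far as the arm can. A call with a number of a shift or a turn outside -1 to 1 is refused whole. A call with a gripper value outside its range is refused whole. The fingers move at their own pace and stop on an object; FORCE is the grip in N (left out, the last holds). Time passes only in rows, so rows that do not move let the fingers close. It gives the time, the measured TCP pose, the force, the opening and the grip force at its end, in the units of the state.
- sense(): the state, without advancing time (a new reading comes with each control period).
- snapshot(name): name is "scene" or "side" or "wrist"; returns a dict with "img" (384x512x3 uint8, red, green, blue), "fx", "fy", "cx", "cy" (pixels), "dist" ([k1, k2, p1, p2, k3] as OpenCV has them; the pictures are not rectified), "extrinsics" (4x4, takes a point from camera to world coordinates). Camera axes: x right, y down, z forward; pixel columns grow to the right and rows downward; lengths in mm; the calibration is good to about 2 mm. A picture is of the moment at which its call begins. There is no depth.
- hand_in(): hands the job in; it is judged then, once.
The state is a dict: "time": time; "joint_pos": joint angles; "qd": joint speeds; "joint_efforts": joint torques, N m; "tool_pos": TCP position; "tcp_rot": TCP orientation; "ft_force": force on the tool from outside, world axes, zero at the start; "wrist_torque": the same for the moment, N m; "finger_gap": finger opening in mm; "grip_force": force on a finger pad.
Only numpy, scipy, OpenCV 4.12 (cv2) and the standard library are available. Lean on these libraries where they do the work, as an engineer would, in place of code of your own. Each camera call takes 0.05 s, during which the arm holds its last target. There are 200 camera calls.

TASK

Take the hammer-head stop from its parking block, lower its head through the slot of the strut in the tile-painting jig on the near side of the tile, and slide it along the slot so that its collar pushes the clay tile firmly home against the rubber-faced fence. Then turn the stop a quarter turn clockwise (seen from above) so that its head catches under the strut's lips, and let it go upright, with its collar still touching the tile. The tile is brittle: handle it gently, force nothing, and leave the cup, jar and bowl where they are.

Things in the scene. Friction and masses are not known exactly. Their poses are not given: they have to be found in the camera images.
- stop_grip (a point): Centre of the stop's grip: a loose 0.25 kg hammer-head bolt, upright (z up). Flat pale wooden grip 44 long (x) x 16 thick (y) x 46 mm tall, pinched across the 16; below it a round steel collar 40 mm across, 16 high, its underside 39 mm below this point; then a 12 mm round shank and the head. It starts parked, collar resting on the block; lift it straight up.
- stop_head (a point): Centre of the stop's steel hammer head, 49 mm below the grip's centre: 37 long (x, as the grip) x 19 wide x 7 mm thick, top 6.5 mm below the collar's underside. Two opposite corners are eased: inside the strut it turns clockwise seen from above (about -z) and meets the walls a little past a quarter turn; anticlockwise it jams. A half turn makes no difference.
- park: Wooden parking block, fixed, 110 (x) x 72 (y) x 30 mm high, with a pocket 42 x 24 mm (long way along x) in the middle that holds the head of the stop. Origin: centre of its underside; z up.
- jig: Tile jig, fixed: plywood platform 360 (x) x 200 (y) x 30 mm high, a steel strut let in flush along its middle. Origin: centre of its underside; x along the slot to the fence, z up. A 22 mm high wooden fence, faced with a black rubber buffer (gives 4 N per mm, at most 6 mm), stands across its top near +x. Its place is not measured: the buffer's face is anywhere from x = 115 to 140 mm; feel for the tile meeting it.
- slot (a point): Middle of the strut's slot, level with the jig's top, axes as the jig. The slot runs the jig's whole length along x, open upwards, 22.5 mm wide; lips 5 mm thick; below them the channel is 39 mm wide, its floor 19 mm under the top. With the stop in, its collar rests on the lips, grip centre 39 mm above this level, and the head is 1.5 mm clear below the lips.
- tile: Brittle clay tile, loose, 110 (x) x 150 (y) x 12 mm, about 0.4 kg, flat and a little askew on the jig. Origin: centre of its underside; x roughly along the slot to the fence, so the edge to push is at x = -55 mm. Starts 4 to 55 mm short of the fence. Sliding takes 1 to 4 N: not yet home; at the fence press with 10 to 15 N (rubbing on the lips not counted). Over 30 N breaks it.
- cup: White porcelain cup, loose, 72 mm across, 60 mm tall; bystander. Origin: centre of its underside.
- jar: Lidded blue jar, loose, 70 mm across, 110 mm tall; bystander. Origin: centre of its underside.
- bowl: Blue porcelain bowl, loose, 120 mm across, 50 mm tall; bystander. Origin: centre of its underside.
Not all that is in view belongs to the job. Of the things shaped like the part that bears stop_grip, the bare steel one is meant.

How it is judged:
By the outcome, as a careful person would: the job done as asked, in the order asked, and still so for the second after the job is handed in, with the robot touching nothing.
It also fails if it takes over 62 s, if anything falls off the work surface, if the arm or the gripper's body presses on something with over 40 N, if the wrist force passes 120 N, or if a joint passes its speed limit or range.

## Working session

There is one attempt and no reset: what is moved stays moved. The work goes in short steps, Python scripts to look and compute and a shell command to move; the robot and the scene stay as the last step left them, time stands still between calls to the robot, and variables do not carry over. Pictures are saved under pics/ and viewed, at most 10 in all, crops included, and the job is handed in when it is done.

```bash
mkdir -p pics; ls
python3 - <<'E'
from bench import *
import cv2,numpy as np
for n in ("scene","side"):
    s=snapshot(n); cv2.imwrite(f"pics/{n}0.png",cv2.resize(s["img"][:,:,::-1],(768,576)))
    print(n,s["fx"],s["fy"],s["cx"],s["cy"],s["dist"]);print(np.round(s["extrinsics"],3).tolist())
print(sense())
E
```

```text
pics
scene 443.2083955474986 443.2083955474986 253.11867483262492 196.25613332750024 [0.00577867 0.         0.         0.         0.        ]
[[0.65, 0.599, -0.468, 1161.428], [0.76, -0.498, 0.417, -641.728], [0.017, -0.627, -0.779, 1074.443], [0.0, 0.0, 0.0, 1.0]]
side 358.1278184735758 358.1278184735758 257.3129685435941 188.3480955520984 [-0.0330213  0.         0.         0.         0.       ]
[[0.982, -0.08, 0.172, 389.453], [-0.188, -0.5, 0.845, -1032.522], [0.018, -0.862, -0.506, 634.275], [0.0, 0.0, 0.0, 1.0]]
{'time': 0.1, 'joint_pos': array([ 6.78160754e+01,  7.51142818e+00,  8.53242701e+01,  5.47204049e-06,
        8.72611972e+01, -4.89464363e+00]), 'qd': array([ 0.04081264, -0.13131072, -0.1373509 , -0.02922412,  0.12666948,
        0.0549021 ]), 'joint_efforts': array([ 1.72315711e-03, -5.70944130e+01, -5.01947987e+01, -1.34369466e-04,
        8.05892836e-03, -3.82585415e-05]), 'tool_pos': array([178.23292228, 572.69704989, 403.73054111]), 'tcp_rot': array([-1.79903458e+02, -8.27292648e-03,  1.62710712e+02]), 'ft_force': array([ 0.06820805, -0.44532244, -0.08285953]), 'wrist_torque': array([-0.06614125, -0.01749146,  0.0185109 ]), 'grip_force': 0.0, 'finger_gap': 85.55413111158087}
```

View pics/scene0.png

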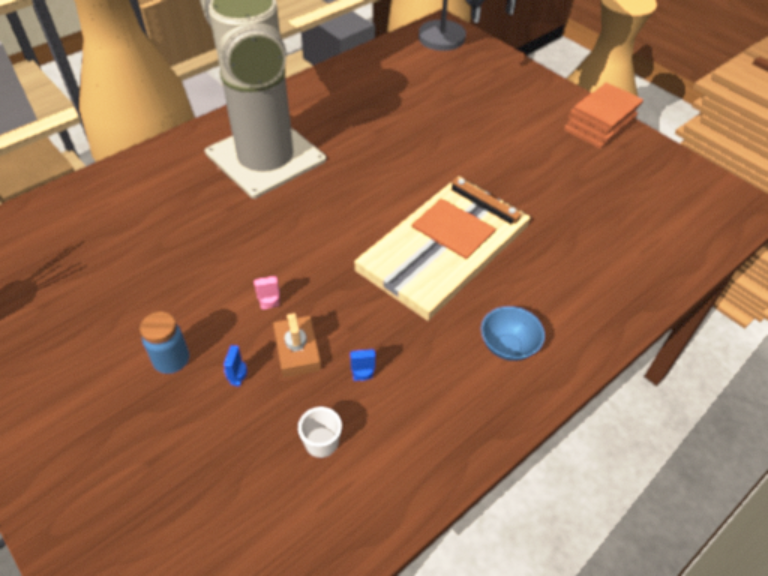

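View pics/side0.png

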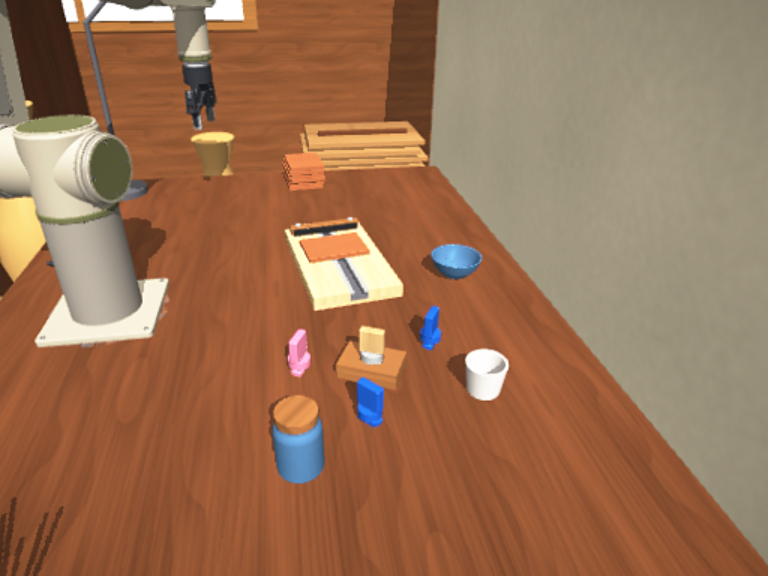

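The scene and side views show four stop-shaped things, listed by scene pixel:
- pink at (267,292)
- blue at (235,365)
- blue at (363,363)
- pale wood grip on a bare steel collar, in the parking block, at (295,332)

The last fits "bare steel". I'll confirm it in a crop. The jig is around (445,245) and the tile around (453,228).

```bash
cat > h.py <<'E'
from bench import *
import cv2,numpy as np
def w(s,px,z,scale=1.5):
    "pixels of a picture enlarged by scale -> world points at height z"
    K=np.array([[s["fx"],0,s["cx"]],[0,s["fy"],s["cy"]],[0,0,1]])
    p=np.array(px,float).reshape(-1,1,2)/scale
    n=cv2.undistortPoints(p,K,np.array(s["dist"]))[:,0]
    E=s["extrinsics"];d=np.c_[n,np.ones(len(n))]@E[:3,:3].T
    return E[:3,3]+d*((z-E[2,3])/d[:,2])[:,None]
def proj(s,P):
    K=np.array([[s["fx"],0,s["cx"]],[0,s["fy"],s["cy"]],[0,0,1]])
    M=np.linalg.inv(s["extrinsics"])
    return cv2.projectPoints(np.array(P,float).reshape(-1,1,3),cv2.Rodrigues(M[:3,:3])[0],M[:3,3],K,np.array(s["dist"]))[0][:,0]
E
python3 - <<'E'
from h import *
s=snapshot("scene");t=snapshot("side")
a=s["img"][190:270,150:260,::-1]; b=s["img"][110:220,230:360,::-1]
A=cv2.resize(a,(400,290),interpolation=2);B=cv2.resize(b,(400,338),interpolation=2)
c=t["img"][205:275,215:325,::-1];C=cv2.resize(c,(400,255),interpolation=2)
can=np.zeros((600,800,3),np.uint8);can[:290,:400]=A;can[:338,400:]=B;can[290:545,:400]=C
cv2.imwrite("pics/crop.png",can)
np.set_printoptions(precision=1,suppress=True)
print("jig",w(s,[(461,179),(530,219),(428,316),(356,264)],30).tolist())
print("jig side",w(t,[(286,230),(355,219),(402,289),(315,304)],30).tolist())
print("park",w(s,[(274,325),(309,319),(319,362),(280,368)],30).tolist())
print("park side",w(t,[(352,343),(406,353),(397,380),(338,370)],30).tolist())
E
```

```text
jig [[391.13297811149926, 291.4769733471861, 30.0], [583.976105394471, 316.2610780687306, 30.0], [635.9327306055941, -44.26301755737779, 30.0], [439.81377293840853, -66.96050403289155, 30.0]]
jig side [[384.4354671878429, 289.3359862091386, 30.0], [575.189584010154, 333.5120636332813, 30.0], [623.7795773975469, -55.72368523269711, 30.0], [432.48793521729016, -86.00842497157817, 29.999999999999886]]
park [[460.41913769531027, -288.93358909359114, 30.0], [492.1332981901045, -228.255579112485, 30.0], [584.1021913996457, -273.7168331393167, 30.0], [548.4505399951963, -336.81282615393775, 30.0]]
park side [[490.0054378929295, -231.46428001385186, 30.0], [582.7416939161085, -277.51008118256607, 30.0], [551.2873036909472, -347.5025689504723, 30.0], [455.5201295778158, -304.6548755068444, 30.0]]
```

View pics/crop.png

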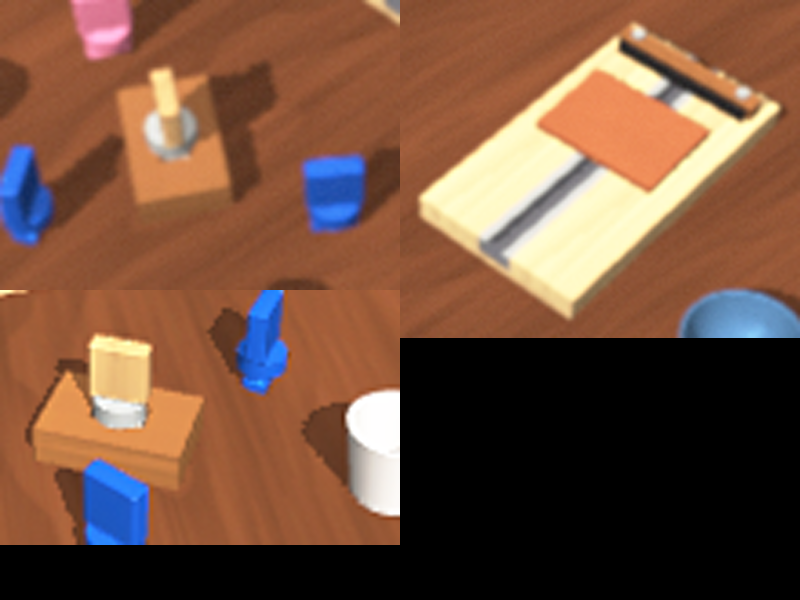

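The crop confirms it: the stop in the park has a bare steel collar (crop pixel 170,130) and a pale grip, while the others are painted pink or blue. The jig is at about (509,122) with yaw 97.7°, and the park is at about (520,-286) with yaw -27°. I'll move above the park now.

```bash
R='-0.364 -0.448 0 0 0 0 -1'
python3 -m jog '-0.364 -0.448 0 0 0 0 -1;-0.364 -0.448 0 0 0 0 -1;-0.364 -0.448 0 0 0 0 -1;-0.364 -0.448 0 0 0 0 -1;-0.364 -0.448 0 0 0 0 -1' | tail -3
python3 -m jog '-0.364 -0.448 0 0 0 0 -1;-0.364 -0.448 0 0 0 0 -1;-0.364 -0.448 0 0 0 0 -1;-0.364 -0.448 0 0 0 0 -1;-0.364 -0.448 0 0 0 0 -1' | tail -3
python3 -m jog '-0.364 -0.448 0 0 0 0 -1;-0.364 -0.448 0 0 0 0 -1;-0.364 -0.448 0 0 0 0 -1;-0.364 -0.448 0 0 0 0 -1;-0.364 -0.448 0 0 0 0 -1' | tail -3
python3 -m jog '-0.364 -0.448 0 0 0 0 -1;0 0 0.3 0 0 0.16 -1;0 0 0 0 0 0 -1' | tail -3
python3 - <<'E'
from h import *
s=snapshot("wrist");cv2.imwrite("pics/w1.png",cv2.resize(s["img"][:,:,::-1],(768,576)))
t=sense();print(t["tool_pos"],t["tcp_rot"],t["time"]);print(np.round(s["extrinsics"],2).tolist())
a=snapshot("scene");print(w(a,[(363,378),(237,381),(267,305)],3))
E
```

```text
ft_force: [1.0, 0.9, 0.6]
finger_gap: 85.6
grip_force: 0.0
ft_force: [1.2, 1.5, 0.2]
finger_gap: 85.4
grip_force: 0.0
ft_force: [0.7, 0.9, 1.0]
finger_gap: 85.7
grip_force: 0.0
ft_force: [-0.4, 0.3, 0.1]
finger_gap: 85.7
grip_force: 0.0
[ 520.83750204 -284.30841881  373.20034649] [179.96838579  -0.21412437 153.28935302] 2.5
[[0.45, 0.86, 0.23, 461.15], [0.89, -0.44, -0.11, -255.26], [0.0, 0.25, -0.97, 340.49], [0.0, 0.0, 0.0, 1.0]]
[[ 650.5143692  -222.53066137    3.        ]
 [ 504.73032421 -406.72540741    3.        ]
 [ 391.68908094 -261.81617088    3.        ]]
```

View pics/w1.png

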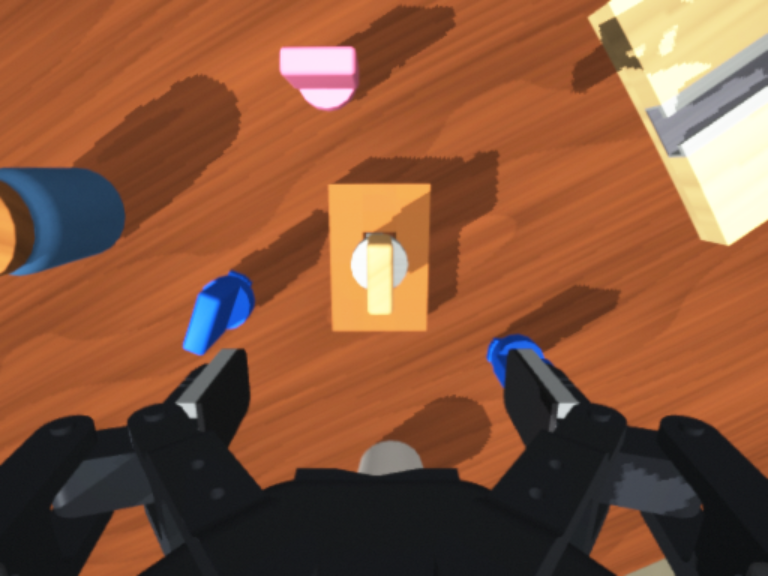

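The wrist view shows the stop with its grip top at about (380,279), collar at (379,264) and block corners at (330,184), (430,184), (427,330), (332,331). The fingers line up with the grip's thin direction, and the blue decoy at (237,300) is well outside the fingers' path.

Run:
```python
from h import *
s=snapshot("wrist");t=sense()
np.set_printoptions(precision=1,suppress=True)
print(w(s,[(380,279),(380,246),(380,313)],92)); print(w(s,[(379,264)],46)); p=w(s,[(330,184),(430,184),(427,330),(332,331)],30);print(p,p.mean(0))
print(proj(s,[[521,-285,92]])*1.5)
psi=np.radians(t["tcp_rot"][2])
T=w(s,[(380,279)],92)[0]-t["tool_pos"];print("tx,ty",T[0]*np.cos(psi)+T[1]*np.sin(psi),T[0]*np.sin(psi)-T[1]*np.cos(psi))
g=w(s,[(648,108),(670,155)],30);print("slot left end edges?",g)
```

```text
[[ 519.7 -281.7   92. ]
 [ 501.7 -272.7   92. ]
 [ 539.1 -291.3   92. ]]
[[ 520.2 -282.3   46. ]]
[[ 455.4 -288.8   30. ]
 [ 487.4 -225.    30. ]
 [ 587.  -273.8   30. ]
 [ 554.5 -340.3   30. ]] [ 521.1 -282.    30. ]
[[376.  283.2]]
tx,ty 2.633019405977429 1.389267700639608
slot left end edges? [[507.4 -62.9  30. ]
 [545.4 -58.2  30. ]]
```

```bash
python3 -m jog '0.026 0.014 0.48 0 0 0 -1;0 0 0.48 0 0 0 -1;0 0 0.48 0 0 0 -1;0 0 0 0 0 0 -1;0 0 0 0 0 0 0.3' 40
python3 -m jog '0 0 0 0 0 0 1;0 0 0 0 0 0 1;0 0 0 0 0 0 1;0 0 0 0 0 0 1;0 0 0 0 0 0 1' 60
```

```text
time: 3.22
tool_pos: [520.7, -282.4, 233.7]
tcp_rot: [-180.0, 0.2, 153.2]
ft_force: [0.8, 0.0, 0.2]
finger_gap: 69.8
grip_force: 0.0
time: 3.85
tool_pos: [520.1, -282.5, 232.0]
tcp_rot: [-180.0, 0.1, 153.1]
ft_force: [-1.2, 1.2, 6.2]
finger_gap: 15.4
grip_force: 58.9
```

```bash
python3 -m jog '0 0 0 0 0 0 1;0 0 -0.15 0 0 0 1;0 0 -0.2 0 0 0 1;0 0 -0.3 0 0 0 1;0 0 -0.3 0 0 0 1'
python3 -m jog '0 0 -0.3 0 0 0 1;0 0 0 0 0 0 1'
python3 - <<'E'
from h import *
s=snapshot("wrist");cv2.imwrite("pics/w2.png",cv2.resize(s["img"][:,:,::-1],(768,576)))
t=sense();print(t["tool_pos"],t["tcp_rot"],t["time"],t["ft_force"],t["wrist_torque"])
E
```

```text
time: 4.47
tool_pos: [519.6, -282.2, 327.8]
tcp_rot: [-180.0, 0.0, 153.1]
ft_force: [0.6, -0.1, -2.9]
finger_gap: 15.4
grip_force: 58.8
time: 4.72
tool_pos: [520.5, -282.8, 360.2]
tcp_rot: [-180.0, 0.4, 153.1]
ft_force: [-0.2, 0.2, -3.5]
finger_gap: 15.5
grip_force: 59.0
[ 519.98843839 -282.42566925  357.57188055] [-179.97668289    0.20099859  153.10800743] 4.775 [ 4.80652252e-01  4.03744687e-03 -4.81212480e+00] [ 0.02417145  0.00672559 -0.00779388]
```

View pics/w2.png

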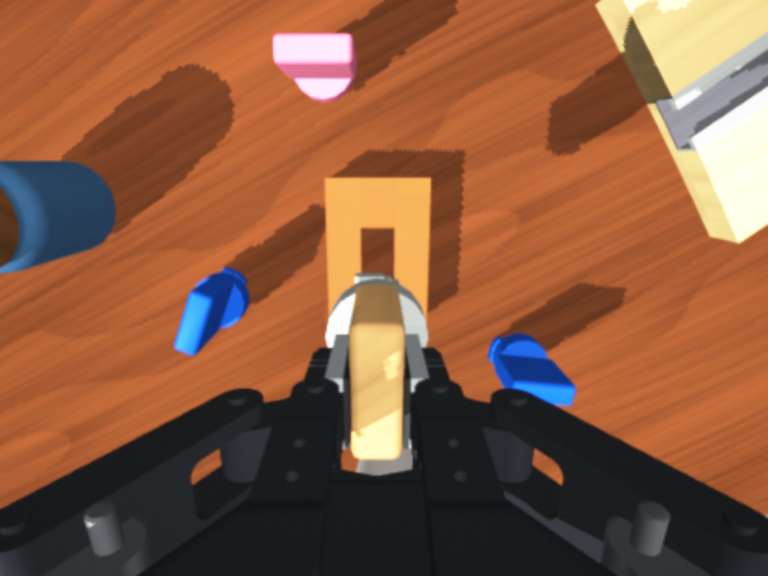

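The picture shows the stop held centred between the pads, with the pocket empty at (378,245). Now to the near end of the jig, turning to the slot's direction.

```bash
python3 -m jog '0.249 0.513 0 0 0 0 1;0.249 0.513 0 0 0 0 1;0.249 0.513 0 0 0 0 1;0.249 0.513 0 0 0 0 1;0.249 0.513 0 0 0 0 1' >/dev/null
python3 -m jog '0 0 0 0 0 0.154 1;0 0 0 0 0 0.154 1;0 0 0 0 0 0.154 1;0 0 0 0 0 0.154 1;0 0 0 0 0 0.154 1' >/dev/null
python3 -m jog '0 0 0 0 0 0.153 1;0 0 0.3 0 0 0 1;0 0 0 0 0 0 1;0 0 0 0 0 0 1'
python3 - <<'E'
from h import *
s=snapshot("wrist");cv2.imwrite("pics/w3.png",cv2.resize(s["img"][:,:,::-1],(768,576)))
t=sense();print(t["tool_pos"],t["tcp_rot"],t["time"],t["ft_force"])
a=snapshot("scene");p=np.array([(138,124),(198,70),(309,132),(250,190)])/3.077+[230,110]
print(w(a,p,42,1))
E
```

```text
time: 6.52
tool_pos: [524.4, 2.9, 325.4]
tcp_rot: [-179.9, -0.0, 97.7]
ft_force: [0.9, -0.1, -3.3]
finger_gap: 14.9
grip_force: 59.8
[524.73680938   2.86859098 326.12919424] [1.79992872e+02 2.06560478e-03 9.77388051e+01] 6.575 [ 0.13263218  0.85030462 -2.95924795]
[[439.67287277  91.51183475  42.        ]
 [420.16701049 198.58859854  42.        ]
 [564.05020881 223.28658616  42.        ]
 [582.428627   116.1661761   42.        ]]
```

View pics/w3.png

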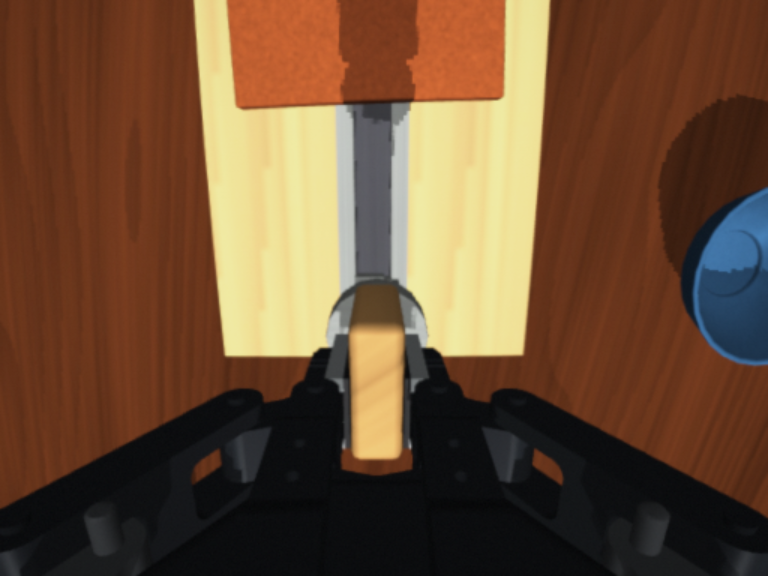

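The wrist view shows the slot between x≈355 and 391 (rows 120–270), jig edges at (194,0)–(225,356) and (550,0)–(524,356), and the tile's near edge at (237,107)–(503,98).

Run:
```python
from h import *
np.set_printoptions(precision=2,suppress=True)
s=snapshot("wrist");t=sense();psi=np.radians(t["tcp_rot"][2])
def tool(P):
    d=P-t["tool_pos"];return np.c_[d[:,0]*np.cos(psi)+d[:,1]*np.sin(psi),d[:,0]*np.sin(psi)-d[:,1]*np.cos(psi)]
g=cv2.GaussianBlur(cv2.cvtColor(s["img"],cv2.COLOR_RGB2GRAY),(1,5),0).astype(float)
for r in (85,100,115,130,145,160,175):
    row=g[r,215:285];d=np.diff(row)
    i=np.argmin(d[10:35])+10;j=np.argmax(d[35:60])+35
    sub=lambda d,i:i+(d[i+1]-d[i-1])/(2*(2*d[i]-d[i-1]-d[i+1]))
    a,b=215+sub(d,i)+.5,215+sub(d,j)+.5
    print(r,a,b,tool(w(s,[(a,r),(b,r)],30,1)).ravel(), tool(w(s,[(a,r),(b,r)],30,1))[:,1].mean())
e=tool(w(s,[(194,0),(225,356),(550,0),(524,356)],30));print("jig edges",e)
print("tile edge",tool(w(s,[(237,104),(503,97)],42)))
gz=t["tool_pos"][2]-163
print("grip top near/far",tool(w(s,[(351,327),(404,327),(355,458),(400,458)],gz+23)))
print("collar",tool(w(s,[(327,330),(428,330)],gz-23)))
```

```text
85 233.31428571428572 261.52702702702703 [ 89.58 -15.9   89.56   8.94] -3.482397129533993
100 233.5897435897436 262.4117647058824 [ 76.79 -15.83  76.77   9.82] -3.00411201068232
115 234.09638554216866 258.5986394557823 [ 63.74 -15.55  63.72   6.5 ] -4.5267931404670945
130 233.95348837209303 258.5855855855856 [ 50.42 -15.87  50.39   6.56] -4.651380299459607
145 234.2941176470588 258.62595419847327 [ 36.79 -15.75  36.77   6.68] -4.532967189211043
160 234.53571428571428 258.6036036036036 [ 22.84 -15.72  22.82   6.75] -4.488566046931492
175 234.94827586206895 258.5858585858586 [  8.54 -15.54   8.52   6.82] -4.361400923895287
jig edges [[ 160.48 -103.29]
 [ -55.74 -102.76]
 [ 160.34   97.66]
 [ -56.02   99.44]]
tile edge [[101.71 -78.2 ]
 [105.28  70.02]]
grip top near/far [[ 24.21  -7.67]
 [ 24.19   6.6 ]
 [-17.36  -7.21]
 [-17.39   6.17]]
collar [[  5.69 -19.69]
 [  5.63  19.11]]
```

Run:
```python
from h import *
s=snapshot("wrist")
g=cv2.cvtColor(s["img"],cv2.COLOR_RGB2GRAY)
for r in (115,140,165): print(g[r,220:280].tolist())
for r in (60,150,210): 
    for a in (120,330): 
        x=g[r,a:a+60].astype(int);i=np.argmax(abs(np.diff(x)));print(r,a+i+.5,x[i-2:i+4])
A=cv2.resize(s["img"][60:200,200:310,::-1],(550,600),interpolation=0)[:600];cv2.imwrite("pics/slot.png",A)
```

```text
[223, 223, 215, 204, 199, 198, 197, 199, 199, 196, 196, 197, 193, 172, 114, 84, 93, 94, 94, 94, 93, 96, 95, 93, 93, 92, 91, 93, 93, 94, 94, 91, 94, 95, 94, 95, 96, 93, 106, 173, 195, 199, 200, 197, 197, 197, 197, 195, 199, 202, 216, 222, 223, 221, 220, 220, 219, 221, 223, 224]
[222, 223, 221, 210, 197, 195, 193, 195, 197, 196, 194, 194, 194, 187, 137, 79, 81, 91, 92, 95, 94, 95, 94, 94, 91, 92, 90, 90, 91, 92, 93, 90, 93, 92, 93, 96, 96, 93, 102, 169, 192, 198, 198, 194, 195, 193, 194, 194, 196, 200, 217, 222, 223, 225, 226, 228, 229, 229, 229, 229]
[223, 223, 222, 219, 206, 199, 195, 195, 197, 197, 195, 194, 194, 190, 167, 120, 93, 91, 93, 95, 93, 93, 94, 94, 94, 93, 90, 90, 89, 92, 93, 93, 93, 93, 94, 95, 95, 93, 102, 168, 192, 198, 196, 194, 195, 193, 193, 195, 199, 209, 217, 221, 223, 225, 227, 229, 230, 230, 229, 229]
60 131.5 [ 67  71 109 183 218 221]
60 360.5 [219 203 144  72  61  64]
150 139.5 [ 63  67 109 182 217 222]
150 353.5 [222 219 176 102  67  62]
210 145.5 [ 63  62  96 198 225 227]
210 348.5 [221 217 178  95  65  64]
```

View pics/slot.png

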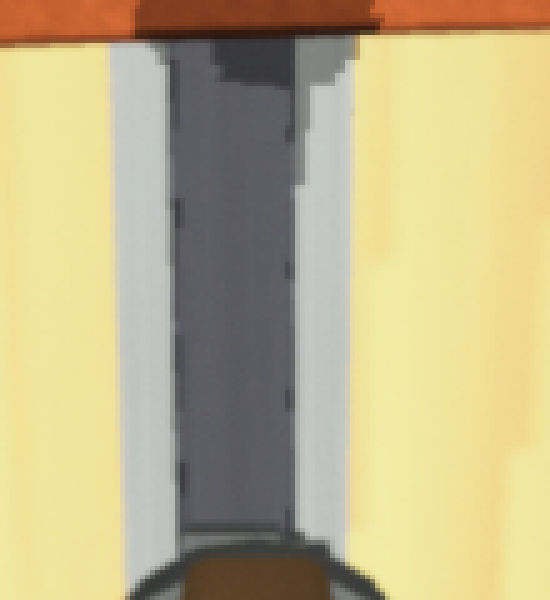

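Run:
```python
from h import *
np.set_printoptions(precision=2,suppress=True)
s=snapshot("wrist");t=sense();psi=np.radians(t["tcp_rot"][2])
def tool(P):
    d=P-t["tool_pos"];return np.c_[d[:,0]*np.cos(psi)+d[:,1]*np.sin(psi),d[:,0]*np.sin(psi)-d[:,1]*np.cos(psi)]
g=cv2.cvtColor(s["img"],cv2.COLOR_RGB2GRAY)
for r in (205,212,218,225,270,285): print(r,g[r,210:294].tolist())
j=[(131.6,60),(360.3,60),(139.4,150),(353.6,150),(145.5,210),(348.5,210)]
print(tool(w(s,j,30,1)).reshape(3,4)[:,1::2].mean(1),tool(w(s,j,30,1))[:,0])
gz=t["tool_pos"][2]-163
print("proj of axis: grip top, collar top", proj(s,[[*t["tool_pos"][:2],gz+23],[*t["tool_pos"][:2],gz-23]]))
```

```text
205 [225, 224, 224, 224, 223, 223, 223, 224, 223, 223, 219, 159, 81, 81, 135, 155, 157, 154, 133, 120, 119, 120, 118, 118, 103, 76, 65, 66, 68, 70, 73, 72, 72, 74, 73, 72, 74, 73, 73, 73, 73, 71, 71, 71, 72, 71, 71, 70, 69, 68, 68, 69, 68, 67, 66, 64, 65, 89, 111, 120, 120, 121, 120, 121, 120, 120, 121, 116, 93, 69, 84, 178, 220, 226, 226, 224, 224, 223, 223, 223, 222, 221, 220, 220]
212 [224, 224, 224, 223, 223, 223, 223, 222, 213, 174, 175, 193, 196, 196, 197, 196, 192, 156, 127, 123, 122, 123, 121, 94, 70, 66, 67, 70, 73, 75, 74, 75, 74, 75, 74, 76, 74, 75, 73, 74, 73, 74, 71, 71, 72, 71, 71, 71, 71, 70, 69, 70, 70, 69, 69, 66, 65, 65, 82, 110, 121, 121, 122, 123, 130, 176, 194, 197, 196, 196, 196, 192, 172, 179, 215, 223, 224, 223, 223, 222, 221, 221, 220, 220]
218 [224, 224, 224, 224, 224, 224, 223, 213, 185, 185, 192, 194, 193, 194, 194, 194, 189, 153, 123, 119, 119, 116, 92, 80, 99, 111, 118, 126, 132, 135, 136, 136, 135, 135, 135, 134, 135, 133, 133, 132, 132, 131, 130, 129, 128, 127, 127, 127, 127, 127, 126, 127, 127, 126, 121, 116, 109, 101, 82, 81, 108, 119, 119, 120, 128,
[... 686 characters left out ...]
8, 199, 200, 201, 201, 201, 201, 202, 201, 202, 201, 200, 200, 194, 186, 172, 127, 101, 65, 41, 53, 59, 57, 31, 14, 14, 12, 12, 12, 13, 14, 12, 14, 13, 13, 14, 15, 11, 13, 12, 14, 12, 15, 13]
285 [12, 13, 13, 14, 13, 13, 14, 14, 13, 13, 14, 12, 12, 11, 12, 14, 13, 14, 19, 42, 58, 59, 53, 47, 105, 147, 165, 176, 189, 198, 201, 201, 201, 200, 201, 202, 202, 202, 202, 203, 202, 202, 201, 201, 201, 200, 199, 199, 198, 199, 198, 198, 198, 192, 184, 175, 165, 143, 72, 47, 55, 35, 25, 14, 10, 15, 15, 11, 10, 11, 10, 14, 12, 14, 13, 13, 13, 12, 15, 13, 14, 12, 13, 13]
[-4.48 -4.28 -4.03] [111.72 111.49  32.56  32.34 -26.57 -26.84]
proj of axis: grip top, collar top [[252.49 270.69]
 [251.83 228.91]]
```

Both the jig edges and the slot put its centre about 3.8 mm toward −ty of the tool axis, after removing the bias seen on the held stop. Now I'll correct that and go down to just above the slot.

```bash
python3 -m jog '0 -0.038 0.35 0 0 -0.003 1;0 0 0.33 0 0 0 1;0 0 0 0 0 0 1;0 0 0 0 0 0 1'
python3 - <<'E'
from h import *
np.set_printoptions(precision=2,suppress=True)
s=snapshot("wrist");t=sense();psi=np.radians(t["tcp_rot"][2])
cv2.imwrite("pics/w4.png",cv2.resize(s["img"][100:290,150:350,::-1],(632,600),interpolation=2))
def tool(P):
    d=P-t["tool_pos"];return np.c_[d[:,0]*np.cos(psi)+d[:,1]*np.sin(psi),d[:,0]*np.sin(psi)-d[:,1]*np.cos(psi)]
g=cv2.cvtColor(s["img"],cv2.COLOR_RGB2GRAY)
def cross(x,i0,d,lev=145):
    i=i0
    while x[i]<lev: i+=d
    return i-d*(x[i]-lev)/(float(x[i])-float(x[i-d]))
for r in (120,135,150,165,180):
    a,b=cross(g[r].astype(float),250,-1),cross(g[r].astype(float),250,1);q=tool(w(s,[(a,r),(b,r)],30,1));print(r,a,b,q[:,1],q[:,1].mean(),q[0,0])
gz=t["tool_pos"][2]-163
print(t["tool_pos"],t["tcp_rot"],proj(s,[[*t["tool_pos"][:2],gz-23]]))
E
```

```text
time: 7.28
tool_pos: [521.5, 2.3, 259.2]
tcp_rot: [179.9, 0.0, 97.9]
ft_force: [0.4, 0.8, -2.5]
finger_gap: 15.2
grip_force: 59.8
120 226.53333333333333 276.9512195121951 [-17.13  16.88] -0.12332534240086801 60.8527047927963
135 220.4848484848485 281.2682926829268 [-21.46  20.04] -0.7101215313750036 50.84839369035337
150 222.5 280.0 [-20.33  19.42] -0.45649237875064586 40.59413358255739
165 222.58333333333334 278.9117647058824 [-20.53  18.91] -0.8099399642916811 30.09300058157392
180 229.54545454545453 271.9230769230769 [-15.86  14.21] -0.8274178531672955 19.31112032082912
[521.84   2.27 259.78] [179.83   0.04  97.91] [[252.38 229.49]]
```

View pics/w4.png

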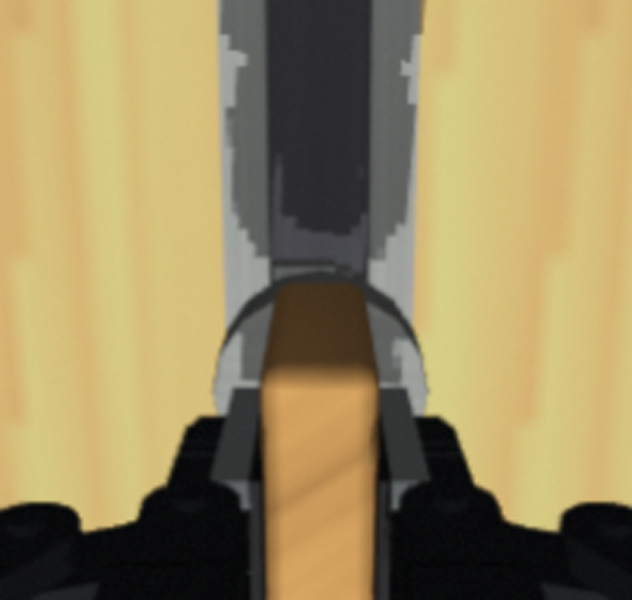

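The close view shows the slot (268–369 in the crop) centred under the head and collar (centre ≈320). The misfit is under 0.5 mm, so I'll lower slowly.

```bash
python3 -m jog '0 -0.003 0.07 0 0 0 1;0 0 0.07 0 0 0 1;0 0 0 0 0 0 1;0 0 0 0 0 0 1'
python3 -m jog '0 0 0.03 0 0 0 1;0 0 0.03 0 0 0 1;0 0 0.03 0 0 0 1;0 0 0 0 0 0 1'
```

```text
time: 7.82
tool_pos: [520.5, 2.3, 243.6]
tcp_rot: [-180.0, -0.0, 97.9]
ft_force: [0.2, 0.1, -2.6]
finger_gap: 15.2
grip_force: 59.9
time: 8.32
tool_pos: [520.4, 2.3, 234.3]
tcp_rot: [-180.0, -0.0, 97.9]
ft_force: [0.2, -0.1, -3.8]
finger_gap: 15.4
grip_force: 59.9
```

```bash
python3 -m jog '0 0 0.015 0 0 0 1;0 0 0 0 0 0 1;0 0 0.01 0 0 0 1;0 0 0 0 0 0 1;0 0 0 0 0 0 1'
```

```text
time: 8.95
tool_pos: [520.6, 2.3, 232.2]
tcp_rot: [-180.0, -0.0, 97.9]
ft_force: [0.0, 0.6, -3.3]
finger_gap: 15.0
grip_force: 59.9
```

```bash
python3 -m jog '0 0 0.01 0 0 0 1;0 0 0 0 0 0 1;0 0 0 0 0 0 1'
python3 -m jog '0 0 0.007 0 0 0 1;0 0 0 0 0 0 1;0 0 0 0 0 0 1'
```

```text
time: 9.32
tool_pos: [520.8, 2.3, 232.0]
tcp_rot: [180.0, 0.0, 97.9]
ft_force: [-3.6, 0.5, 5.7]
finger_gap: 15.2
grip_force: 61.1
time: 9.7
tool_pos: [520.8, 2.3, 232.0]
tcp_rot: [180.0, 0.0, 97.9]
ft_force: [-7.5, 0.3, 12.4]
finger_gap: 15.3
grip_force: 62.4
```

Seated: contact at z=232.0. I'll ease the vertical load, then slide toward the tile (edge ≈83 mm ahead).

```bash
python3 -m jog '0 0 -0.014 0 0 0 1;0 0 0 0 0 0 1;0.05 0 0 0 0 0 1;0 0 0 0 0 0 1'
python3 -m jog '0.12 0 0 0 0 0 1;0.15 0 0 0 0 0 1;0.15 0 0 0 0 0 1;0.12 0 0 0 0 0 1;0 0 0 0 0 0 1'
```

```text
time: 10.2
tool_pos: [520.0, 7.6, 232.0]
tcp_rot: [180.0, 0.0, 97.9]
ft_force: [0.2, 0.9, 0.1]
finger_gap: 15.4
grip_force: 60.6
time: 10.82
tool_pos: [512.3, 62.3, 232.0]
tcp_rot: [180.0, -0.1, 98.0]
ft_force: [-0.9, 1.9, 2.7]
finger_gap: 15.2
grip_force: 60.9
```

```bash
python3 -m jog '0.06 0 0 0 0 0 1;0.06 0 0 0 0 0 1;0.03 0 0 0 0 0 1;0.03 0 0 0 0 0 1;0.03 0 0 0 0 0 1'
python3 -m jog '0.03 0 0 0 0 0 1;0.03 0 0 0 0 0 1;0.03 0 0 0 0 0 1;0.03 0 0 0 0 0 1;0.03 0 0 0 0 0 1'
```

```text
time: 11.45
tool_pos: [509.6, 81.6, 232.0]
tcp_rot: [180.0, 0.0, 97.9]
ft_force: [0.6, -3.5, 3.8]
finger_gap: 15.0
grip_force: 61.0
time: 12.08
tool_pos: [507.6, 96.2, 232.0]
tcp_rot: [180.0, 0.0, 97.9]
ft_force: [2.0, -5.4, 4.3]
finger_gap: 15.5
grip_force: 61.0
```

```bash
python3 -m jog '0.03 0 -0.003 0 0 0 1;0.03 0 0 0 0 0 1;0.02 0 0 0 0 0 1;0.02 0 0 0 0 0 1;0.02 0 0 0 0 0 1'
python3 -m jog '0.015 0 0 0 0 0 1;0.015 0 0 0 0 0 1;0.015 0 0 0 0 0 1;0.015 0 0 0 0 0 1'
```

```text
time: 12.7
tool_pos: [505.7, 108.4, 232.0]
tcp_rot: [-180.0, -0.0, 97.9]
ft_force: [0.8, -4.2, 2.2]
finger_gap: 15.2
grip_force: 60.7
time: 13.2
tool_pos: [504.9, 114.4, 232.0]
tcp_rot: [-180.0, -0.0, 97.9]
ft_force: [0.3, -3.2, -0.1]
finger_gap: 14.8
grip_force: 60.5
```

```bash
python3 -m jog '0.015 0 0 0 0 0 1;0.015 0 0 0 0 0 1;0.015 0 0 0 0 0 1;0.015 0 0 0 0 0 1'
```

```text
time: 13.7
tool_pos: [504.1, 120.2, 232.1]
tcp_rot: [-180.0, 0.0, 97.9]
ft_force: [-0.3, -6.8, -1.1]
finger_gap: 15.0
grip_force: 60.3
```

```bash
python3 -m jog '0.015 0 0 0 0 0 1;0.015 0 0 0 0 0 1;0.015 0 0 0 0 0 1'
```

```text
time: 14.08
tool_pos: [503.3, 123.6, 232.1]
tcp_rot: [-179.9, 0.2, 97.9]
ft_force: [-2.9, -14.1, 3.5]
finger_gap: 14.7
grip_force: 60.9
```

```bash
python3 -m jog '0 0 0 0 0 0 1;0 0 0 0 0 0 1'
python3 -m jog '0.004 0 0 0 0 0 1;0 0 0 0 0 0 1;0 0 0 0 0 0 1'
```

```text
time: 14.32
tool_pos: [503.3, 123.6, 232.1]
tcp_rot: [-179.9, 0.1, 97.9]
ft_force: [-2.6, -11.8, 2.3]
finger_gap: 15.5
grip_force: 60.8
time: 14.7
tool_pos: [503.3, 123.8, 232.1]
tcp_rot: [-179.9, 0.2, 97.9]
ft_force: [-1.9, -12.5, 3.0]
finger_gap: 15.2
grip_force: 60.8
```

The tile is home: resistance rose from ≈3 N to ≈12.5 N against the buffer, which is in the wanted range. Now I'll turn clockwise in stages, watching the forces.

```bash
python3 -m jog '0 0 0 0 0 0.05 1;0 0 0 0 0 0.1 1;0 0 0 0 0 0.1 1;0 0 0 0 0 0.1 1;0 0 0 0 0 0 1'; python3 -c "
from bench import *;print(sense()['wrist_torque'])"
```

```text
time: 15.32
tool_pos: [503.1, 124.5, 232.1]
tcp_rot: [-179.9, 0.1, 76.8]
ft_force: [-3.8, -8.2, 2.2]
finger_gap: 14.9
grip_force: 60.8
[-1.48554188  0.62557714  0.0710261 ]
```

```bash
python3 -m jog '0 0 0 0 0 0.1 1;0 0 0 0 0 0.1 1;0 0 0 0 0 0.1 1;0 0 0 0 0 0.1 1;0 0 0 0 0 0 1'; python3 -c "
from bench import *;print(sense()['wrist_torque'])"
```

```text
time: 15.95
tool_pos: [503.1, 124.8, 232.0]
tcp_rot: [-180.0, 0.1, 52.8]
ft_force: [-1.4, -5.9, 1.5]
finger_gap: 15.4
grip_force: 60.6
[-1.03849633  0.39374436  0.01392357]
```

```bash
python3 -m jog '0 0 0 0 0 0.1 1;0 0 0 0 0 0.1 1;0 0 0 0 0 0.1 1;0 0 0 0 0 0.1 1;0 0 0 0 0 0 1'; python3 -c "
from bench import *;print(sense()['wrist_torque'])"
```

```text
time: 16.58
tool_pos: [503.1, 125.2, 232.0]
tcp_rot: [-180.0, 0.1, 28.9]
ft_force: [-3.9, -2.6, 1.2]
finger_gap: 15.1
grip_force: 60.7
[-0.40386337  0.58722601  0.04740707]
```

```bash
python3 -m jog '0.004 -0.009 0 0 0 0.1 1;0.002 -0.006 0 0 0 0.1 1;0 0 0 0 0 0.1 1;0 0 0 0 0 0.05 1;0 0 0 0 0 0 1'; python3 -c "
from bench import *;print(sense()['wrist_torque'])"
```

```text
time: 17.2
tool_pos: [502.7, 126.7, 232.1]
tcp_rot: [-180.0, 0.1, 8.0]
ft_force: [-6.7, -3.1, 4.8]
finger_gap: 15.1
grip_force: 61.2
[-0.56927201  1.20465961  0.02404573]
```

The quarter turn is done with negligible turning torque. I'll ease the sideways load before letting go.

```bash
python3 -m jog '-0.006 0 -0.004 0 0 0 1;0 0 0 0 0 0 1;0 0 0 0 0 0 1'; python3 -c "
from bench import *;print(sense()['wrist_torque'])"
```

```text
time: 17.58
tool_pos: [502.5, 126.5, 232.1]
tcp_rot: [180.0, 0.1, 8.0]
ft_force: [-3.5, -3.4, -3.4]
finger_gap: 15.4
grip_force: 60.1
[-0.68118048  0.56013829  0.08311017]
```

```bash
python3 -m jog '-0.004 0 0.003 0 0 0 1;0 0 0 0 0 0 1;0 0 0 0 0 0 1'
```

```text
time: 17.95
tool_pos: [502.3, 126.5, 232.1]
tcp_rot: [180.0, 0.0, 7.9]
ft_force: [-2.5, -3.3, -1.9]
finger_gap: 15.3
grip_force: 60.1
```

```bash
python3 -m jog '0 0 0 0 0 0 1;0 0 0 0 0 0 1' 20
python3 -m jog '0 0 0 0 0 0 0.5;0 0 0 0 0 0 0.45;0 0 0 0 0 0 0.4;0 0 0 0 0 0 0.2;0 0 0 0 0 0 0.2'
python3 - <<'E'
from h import *
s=snapshot("side");a=snapshot("scene");b=snapshot("wrist")
A=cv2.resize(s["img"][135:215,180:280,::-1],(400,320),interpolation=2);B=cv2.resize(a["img"][105:215,235:360,::-1],(400,352),interpolation=2)
C=cv2.resize(b["img"][:,:,::-1],(330,248))
can=np.zeros((600,800,3),np.uint8);can[:320,:400]=A;can[:352,400:]=B;can[352:600,400:730]=C
cv2.imwrite("pics/rel.png",can)
E
```

```text
time: 18.2
tool_pos: [502.3, 126.5, 232.1]
tcp_rot: [180.0, 0.0, 7.9]
ft_force: [-3.8, -3.6, -4.1]
finger_gap: 15.2
grip_force: 60.0
time: 18.82
tool_pos: [502.5, 126.6, 232.4]
tcp_rot: [-180.0, -0.0, 7.9]
ft_force: [0.3, -0.3, 0.9]
finger_gap: 34.2
grip_force: 0.0
```

View pics/rel.png

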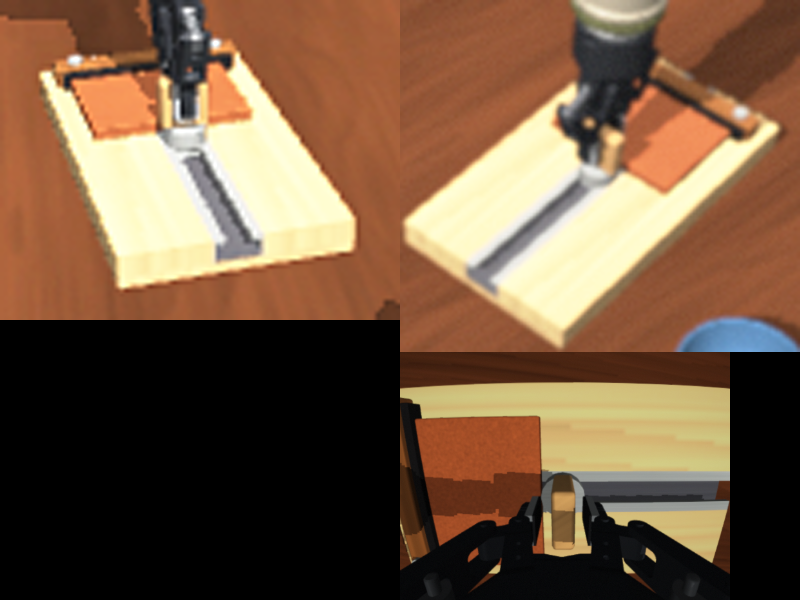

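The picture shows the tile against the buffer, and the stop upright, turned across the slot, with its collar at the tile's edge (inset 541). I'll retreat straight up and check contact closely.

```bash
python3 -m jog '0 0 0 0 0 0 0;0 0 0 0 0 0 0;0 0 -0.1 0 0 0 0;0 0 -0.3 0 0 0 0;0 0 -0.3 0 0 0 0'
python3 -m jog '0 0 -0.3 0 0 0 0;0 0 0 0 0 0 0;0 0 0 0 0 0 0'
python3 - <<'E'
from h import *
b=snapshot("wrist");a=snapshot("scene");s=snapshot("side")
can=np.zeros((600,800,3),np.uint8)
can[:,:500]=cv2.resize(b["img"][100:280,120:270,::-1],(500,600),interpolation=2)
can[:300,500:]=cv2.resize(a["img"][130:190,265:325,::-1],(300,300),interpolation=2)
can[300:,500:]=cv2.resize(s["img"][140:190,195:245,::-1],(300,300),interpolation=2)
cv2.imwrite("pics/fin.png",can)
print(sense()["tool_pos"],sense()["time"])
E
```

```text
time: 19.6
tool_pos: [502.3, 126.5, 303.6]
tcp_rot: [-180.0, 0.0, 7.9]
ft_force: [0.7, -0.6, 0.7]
finger_gap: 42.7
grip_force: 0.0
time: 19.98
tool_pos: [502.2, 126.5, 332.2]
tcp_rot: [-180.0, 0.0, 7.9]
ft_force: [-0.4, 0.7, -0.9]
finger_gap: 42.6
grip_force: 0.0
[501.91594278 126.46267725 330.97659719] 20.125
```

View pics/fin.png

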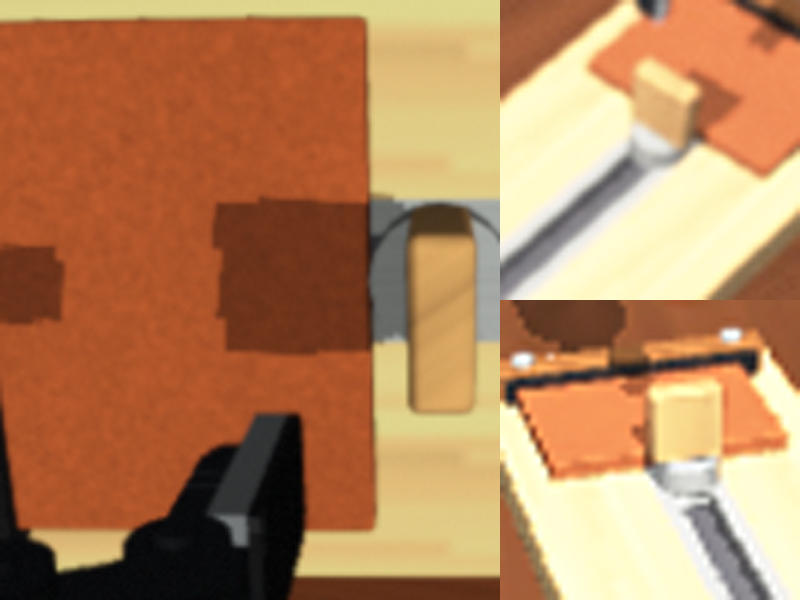

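The last view shows the collar touching the tile's edge at (370,275). The tile is square against the black buffer and the stop stands upright, turned across the slot, with the gripper clear.

```bash
python3 -c "
from bench import *;print(hand_in())"
```

```text
the job is handed in; nothing more can be done
None
```

I handed in the job at about 20 s: the tile was pressed home against the buffer with about 12 N, and the stop was turned a quarter turn clockwise and let go upright. Its collar looked in contact with the tile in the last picture, and the hand-in returned no verdict.

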